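# Snap the blue covers onto the wired junction boxes

### The job

Three grey junction boxes on the bench have their covers laid loosely on the clips. The two with blue covers (one oblong, one square) are wired and tested: press each blue cover straight down until it has snapped home and lies flush and level along all four edges. The box with the orange cover is not wired yet, so do not press or shift its cover.

Things in the scene. Friction and masses are not known exactly. Their poses are not given: they have to be found in the camera images.
- blue_oblong_top (a point): Centre of the top face of the oblong blue cover (126 x 86 x 17 mm, flat top 108 x 68; x along it, z up). Lies level on 4 sprung clips, one along each edge, of a fixed grey box (140 x 100 mm, rim 66 mm above bench): top 77 mm above bench. 6 to 10 N down within 15 mm of its middle snaps all edges 11 mm down onto a rigid ledge: top then at 66 mm, flush with the rim, held by the clips.
- blue_square_top (a point): Centre of the top face of the square blue cover (90 x 90 x 17 mm, flat top 72 x 72, z up), lying in the same way on the clips of a fixed grey box (104 x 104 mm). Same heights, travel and force as the oblong one: top 77 mm above bench at the start, 66 when home. On either cover, pressing near one edge snaps only that edge: then press the part still standing proud.
- orange_cover_top (a point): Centre of the top face of the orange cover, same shape and size as the oblong blue one and lying on its own grey box in the same way (top 77 mm above bench); to be left as it is. Which of the three boxes stands left, middle or right varies; box centres are at least 180 mm apart.
Mind the look-alikes: they are no part of the job. Leave any turquoise look-alike of the part that bears blue_oblong_top alone. What is shaped like the part that bears blue_square_top but yellow is not meant.

How it is judged:
By the outcome, as a careful person would: the job done as asked, in the order asked, and still so for the second after the job is handed in, with the robot touching nothing.
It also fails if it takes over 42 s, if anything falls off the work surface, if the arm or the gripper's body presses on something with over 40 N, if the wrist force passes 120 N, or if a joint passes its speed limit or range.

### The arm

A 6-joint arm with a two-finger parallel gripper is mounted at the origin on the work surface. World frame = base frame: x ahead of the robot, y to its left, z up, the work surface at z = 0. Lengths are in m, angles in rad, forces in N, time in s.
With the tool pointing down it reaches from about 0.35 to 0.975 m from the base axis. Payload 4.9 kg.
Tool frame: the origin (TCP) lies on the mounting face of the last link; the fingertips stand 173 mm ahead of it and the grasp point (between the pads) lies 155 mm ahead of it (tcp_to_grasp is the distance from the TCP to the grasp point, in m); z points along the fingers, y is the line along which they close (so a half turn about z gives the same grasp; the last joint's range is limited). The gripper opens to 85 mm and grips with 20 to 120 N. Pads are 22 mm wide; open, the fingers measure 114 mm over their backs; the gripper's body (76 mm by 85 mm) begins 54 mm behind the grasp point. The pads swing forward as they close: fully open they stand 13 mm farther back than shut.
Start: joints at [-1.309, 0.053, 1.613, -0, 1.476, -0.119], TCP at [0.232, -0.58, 0.405] pointing down, gripper open.
Joint ranges: [-3.01, 3.01], [-1.01, 2.22], [0.06, 2.58], [-1.02, 4.17], [0.09, 2.62], [-3.14, 3.14]. Speed limits (rad/s): [2.57, 2.57, 3.14, 3.14, 3.14, 3.14].

### API

Orientations are given as a rotation vector (axis times angle).
In Python, from station import get_obs, get_image, calibration, finish_job, tcp_to_grasp gives the robot as it stands. The module is installed in compiled form; this text tells all that it offers.
- The arm moves only by the tool arm_command, never from a script. Its argument "plan" is a list that holds one entry, the list of rows, each a list of 6 numbers: the shift along the tool's x, y, z in cm, then the turn, a rotation vector about the tool's x, y, z in rad. A call has 1 to 12 rows; each row is the pose to reach, as a shift and turn from the pose commanded when the call began, along the tool's axes at that moment; what a row does not reach only later rows make up. A row lasts 1/12 s, in which the tool goes at most 41.7 mm and 7.16 degrees, less where a joint would pass 70% of its speed; a pose out of reach is approached as far as the arm can. A call with a gripper value outside its range is refused whole. "gripper" is the closure, from -1 (fully open) to 1 (shut), set as the call begins (left out, the last holds). The fingers move at their own pace and stop on an object; "force" is the grip in N (left out, the last holds). Time passes only in rows, so rows that repeat a pose let the fingers close. It gives the time, the measured TCP pose, the force, the opening and the grip force at its end, in the units of the state.
- get_obs(): the state, without advancing time (a new reading comes with each control period).
- get_image(name): name is "scene" or "top"; returns (picture, depth): 400x640x3 uint8, blue, green, red; 400x640 float32, m along the optical axis (not along the pixel's ray), 0 where there is no reading.
- calibration(name): a dict with "fx", "fy", "cx", "cy" (pixels), "pose" (4x4, takes a point from camera to world coordinates). Camera axes: x right, y up, looking along -z (the intrinsics and any distortion apply to the point x, -y, -z); pixel columns grow to the right and rows downward; lengths in m; the calibration is good to about 2 mm. A picture is of the moment at which its call begins. calibration takes no time and is no camera call.
- finish_job(): hands the job in; it is judged then, once.
The state is a dict: "t": time; "q": joint angles; "dq": joint speeds; "effort": joint torques, N m; "tool_pos": TCP position; "tool_rot": TCP orientation; "contact_force": force on the tool from outside, world axes, zero at the start; "wrist_torque": the same for the moment, N m; "opening": finger opening in m; "grip_force": force on a finger pad.
Only numpy, scipy, OpenCV 4.12 (cv2) and the standard library are available. Lean on these libraries where they do the work, as an engineer would, in place of code of your own. Each camera call takes 0.05 s, during which the arm holds its last target. There are 200 camera calls.

## Working session

There is one attempt and no reset: what is moved stays moved. The work goes in short steps, Python scripts to look and compute and a tool call to move; the robot and the scene stay as the last step left them, time stands still between calls to the robot, and variables do not carry over. Pictures are saved under pics/ and viewed, at most 10 in all, crops included, and the job is handed in when it is done.

Besides the shell and the picture viewer there is one more tool, called by a JSON object that holds its "fn" and its "kwargs", one argument or row to a line. arm_command: Moves the arm, as the interface text tells. Its arguments: {"type":"object","properties":{"plan":{"type":"array"},"gripper":{"type":"number"},"force":{"type":"number"}},"required":["plan"]}

```bash
mkdir -p pics; cat > h.py <<'E'
import cv2, numpy as np
from station import *
def world(name,dep,c=None):
    c=c or calibration(name); P=np.array(c["pose"]); v,u=np.mgrid[0:400,0:640]
    p=np.stack([(u-c["cx"])/c["fx"]*dep,-(v-c["cy"])/c["fy"]*dep,-dep],-1)
    return p@P[:3,:3].T+P[:3,3]
E
python3 - <<'E'
from h import *
for n in("top","scene"):
    im,d=get_image(n); cv2.imwrite(f"pics/{n}0.png",im); np.savez(f"{n}0.npz",im=im,d=d)
    c=calibration(n); print({k:v for k,v in c.items()})
o=get_obs(); print(o["t"],o["tool_pos"],o["tool_rot"],o["contact_force"],o["opening"],tcp_to_grasp)
E
```

```text
{'fx': 413.0410194372982, 'fy': 413.0410194372982, 'cx': 330.72973096585264, 'cy': 196.19130229077857, 'pose': array([[ 2.85825829e-02,  9.91566608e-01, -1.26406876e-01,
         4.20173997e-01],
       [-9.99396867e-01,  2.58526256e-02, -2.31850010e-02,
        -5.08908878e-04],
       [-1.97215231e-02,  1.26993323e-01,  9.91707496e-01,
         1.01666602e+00],
       [ 0.00000000e+00,  0.00000000e+00,  0.00000000e+00,
         1.00000000e+00]])}
{'fx': 393.42371896815774, 'fy': 393.42371896815774, 'cx': 318.7131689227649, 'cy': 199.9043750705157, 'pose': array([[ 0.68503809, -0.43938971,  0.58108477,  1.00963262],
       [ 0.72849745,  0.41730525, -0.54327507, -0.44566513],
       [-0.00378025,  0.79548288,  0.60596427,  0.58398647],
       [ 0.        ,  0.        ,  0.        ,  1.        ]])}
0.1 [ 0.23223132 -0.58000004  0.4035505 ] [-3.08291990e+00 -5.94197505e-01  2.30496775e-04] [-0.39625899  0.21846225 -0.1131507 ] 0.08522361708233901 0.1547
```

View pics/top0.png

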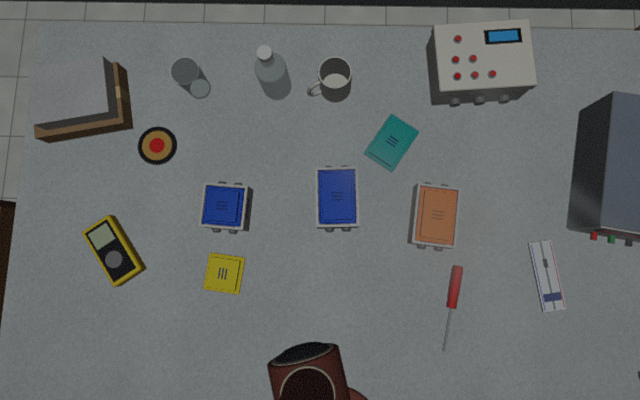

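View pics/scene0.png

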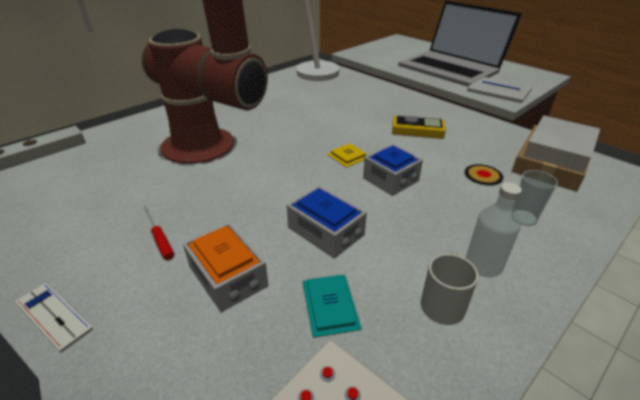

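The top view shows the square blue cover at about (224,206), the oblong blue at (337,196) and the orange at (437,215). The turquoise (391,142) and yellow (225,273) pieces lie flat on the bench. The scene view agrees with this: square at (393,160), oblong at (327,207).

```bash
cat >> h.py <<'E'
def plane(name,uv,z):
    c=calibration(name); P=np.array(c["pose"]); uv=np.atleast_2d(uv).astype(float)
    r=np.stack([(uv[:,0]-c["cx"])/c["fx"],-(uv[:,1]-c["cy"])/c["fy"],-np.ones(len(uv))],-1)@P[:3,:3].T
    return P[:3,3]+r*((z-P[2,3])/r[:,2])[:,None]
def covers(name,im,d,zc=.077):
    hsv=cv2.cvtColor(im,cv2.COLOR_BGR2HSV); W=world(name,d)
    for col,lo,hi in(("blue",(108,120,50),(130,255,255)),("orange",(5,110,100),(18,255,255))):
        m=cv2.inRange(hsv,lo,hi); n,l,s,ce=cv2.connectedComponentsWithStats(m)
        for i in range(1,n):
            if not 400<s[i,4]<8000: continue
            mm=(l==i); z=W[mm][:,2]; 
            if np.median(z)>.1 or np.median(z)<.045: continue
            cn=max(cv2.findContours(mm.astype(np.uint8),cv2.RETR_EXTERNAL,cv2.CHAIN_APPROX_NONE)[0],key=cv2.contourArea)
            Q=plane(name,cn[:,0],zc-.006); r=cv2.minAreaRect((Q[:,:2]*1000).astype(np.float32))
            T=W[mm&(cv2.erode(mm.astype(np.uint8),np.ones((9,9)))>0)]
            g=np.linalg.lstsq(np.c_[T[:,:2]-T[:,:2].mean(0),np.ones(len(T))],T[:,2],rcond=None)[0]
            print(name,col,s[i,4],"rect mm",np.round(r[0],1),np.round(r[1],1),round(r[2],1),"depth mean",np.round(T.mean(0)*1000,1),"slope",np.round(g[:2],3))
E
python3 - <<'E'
from h import *
for n in("top","scene"):
    a=np.load(f"{n}0.npz"); covers(n,a["im"],a["d"])
from scipy.spatial.transform import Rotation as R
print(R.from_rotvec(get_obs()["tool_rot"]).as_matrix().round(3))
E
```

```text
top blue 1912 rect mm [540.7   8.2] [123.1  83.5] 3.1 depth mean [538.7   8.1  80.8] slope [-0.568 -0.073]
top blue 1429 rect mm [512.4 270.6] [88.5 87.9] 86.9 depth mean [510.7 269.7  77.1] slope [-0.177 -0.682]
top orange 1916 rect mm [ 503.9 -220.1] [ 83.7 123.1] 84.2 depth mean [ 506.  -223.7   81.5] slope [-0.118  1.973]
scene blue 649 rect mm [519. 270.] [89.8 87.9] 86.9 depth mean [529.8 254.8  81.1] slope [ 0.297 -0.484]
scene blue 1464 rect mm [548.2   6.1] [123.1  83.8] 2.9 depth mean [560.2  -4.   81.1] slope [ 0.259 -0.737]
scene orange 2260 rect mm [ 510.1 -222.2] [ 85.7 128.5] 84.3 depth mean [ 513.4 -226.9   79.9] slope [ 0.525 -0.346]
[[ 0.928  0.372 -0.001]
 [ 0.372 -0.928  0.002]
 [ 0.    -0.002 -1.   ]]
```

The two views agree to about 7 mm, and the sizes match (126x86, 90x90). I'll use centres of (543, 7) for the oblong and (515, 270) for the square, well within the 15 mm tolerance. Now I'll shut the gripper and travel high to a point above the oblong cover.

{"fn": "arm_command", "kwargs": {
  "plan": [
    [[50.7, -43, 0, 0, 0, 0], [50.7, -43, 0, 0, 0, 0], [50.7, -43, 0, 0, 0, 0], [50.7, -43, 0, 0, 0, 0], [50.7, -43, 0, 0, 0, 0], [50.7, -43, 0, 0, 0, 0], [50.7, -43, 0, 0, 0, 0], [50.7, -43, 0, 0, 0, 0], [50.7, -43, 0, 0, 0, 0], [50.7, -43, 0, 0, 0, 0], [50.7, -43, 0, 0, 0, 0], [50.7, -43, 0, 0, 0, 0]]
  ],
  "gripper": 1,
  "force": 40
}}

```text
t: 1.1
tool_pos: [0.4664, -0.1361, 0.4044]
tool_rot: [3.085, 0.594, -0.0]
contact_force: [-0.1, 0.9, -0.3]
opening: -0.0002
grip_force: 0.0
```

{"fn": "arm_command", "kwargs": {
  "plan": [
    [[12.5, -10.5, 0, 0, 0, 0], [12.5, -10.5, 0, 0, 0, 0], [12.5, -10.5, 0, 0, 0, 0], [12.5, -10.5, 0, 0, 0, 0], [12.5, -10.5, 0, 0, 0, 0], [12.5, -10.5, 4, 0, 0, 0], [12.5, -10.5, 8, 0, 0, 0], [12.5, -10.5, 11, 0, 0, 0], [12.5, -10.5, 13, 0, 0, 0], [12.5, -10.5, 13.5, 0, 0, 0], [12.5, -10.5, 13.5, 0, 0, 0], [12.5, -10.5, 13.5, 0, 0, 0]]
  ]
}}

```text
t: 2.1
tool_pos: [0.5435, 0.0055, 0.2707]
tool_rot: [3.085, 0.594, 0.002]
contact_force: [1.2, 0.0, 1.2]
opening: -0.0001
grip_force: 0.0
```

```bash
python3 - <<'E'
from h import *
im,d=get_image("scene"); o=get_obs(); print(o["tool_pos"],o["contact_force"])
cv2.imwrite("pics/s1.png",cv2.resize(im[100:300,220:500],None,fx=2.5,fy=2.5))
E
```

```text
[0.54391363 0.00543407 0.27173455] [ 0.14687334  0.70690845 -0.05301287]
```

View pics/s1.png

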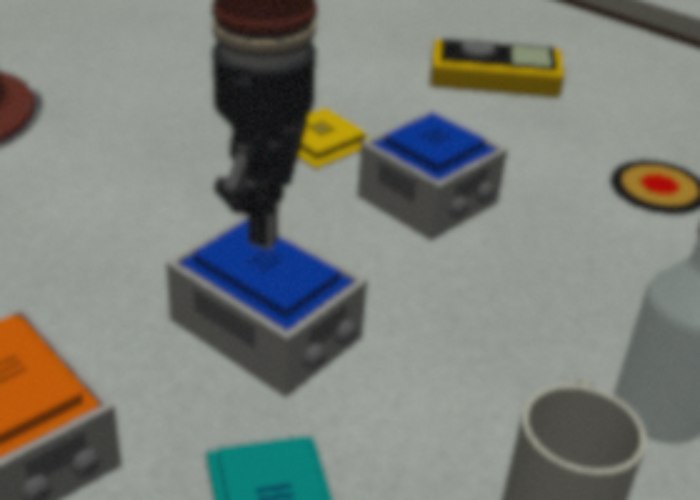

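The crop shows the shut fingertips at (262,245), about 20 mm above the print mark in the middle of the oblong cover at (265,260). They are centred well enough, so I'll press slowly.

{"fn": "arm_command", "kwargs": {
  "plan": [
    [[0, 0, 1, 0, 0, 0], [0, 0, 1.6, 0, 0, 0], [0, 0, 2.0, 0, 0, 0], [0, 0, 2.2, 0, 0, 0], [0, 0, 2.4, 0, 0, 0], [0, 0, 2.6, 0, 0, 0], [0, 0, 2.8, 0, 0, 0], [0, 0, 2.8, 0, 0, 0]]
  ]
}}

```text
t: 2.82
tool_pos: [0.5427, 0.0058, 0.2407]
tool_rot: [-3.084, -0.594, 0.003]
contact_force: [-0.4, -0.4, -0.0]
opening: 0.0002
grip_force: 0.0
```

{"fn": "arm_command", "kwargs": {
  "plan": [
    [[0, 0, 0.1, 0, 0, 0], [0, 0, 0.2, 0, 0, 0], [0, 0, 0.3, 0, 0, 0], [0, 0, 0.3, 0, 0, 0]]
  ]
}}

```text
t: 3.15
tool_pos: [0.5432, 0.0057, 0.2394]
tool_rot: [-3.085, -0.595, 0.001]
contact_force: [-3.1, 0.4, 5.3]
opening: -0.0001
grip_force: 2.6
```

{"fn": "arm_command", "kwargs": {
  "plan": [
    [[0, 0, 0.1, 0, 0, 0], [0, 0, 0.2, 0, 0, 0], [0, 0, 0.2, 0, 0, 0]]
  ]
}}

```text
t: 3.4
tool_pos: [0.5438, 0.0057, 0.2394]
tool_rot: [3.085, 0.595, 0.001]
contact_force: [-5.4, 0.5, 13.4]
opening: 0.0002
grip_force: 6.6
```

It holds at 66 mm with 13 N, so the oblong cover is on its ledge. I'll lift and go over to the square cover.

{"fn": "arm_command", "kwargs": {
  "plan": [
    [[0, 0, -3, 0, 0, 0], [0, 0, -7, 0, 0, 0], [7.2, -25.6, -8, 0, 0, 0], [7.2, -25.6, -8, 0, 0, 0], [7.2, -25.6, -8, 0, 0, 0], [7.2, -25.6, -8, 0, 0, 0], [7.2, -25.6, -8, 0, 0, 0], [7.2, -25.6, -8, 0, 0, 0], [7.2, -25.6, -8, 0, 0, 0], [7.2, -25.6, -7, 0, 0, 0], [7.2, -25.6, -4, 0, 0, 0], [7.2, -25.6, -3.5, 0, 0, 0]]
  ]
}}

```text
t: 4.4
tool_pos: [0.5132, 0.2694, 0.2668]
tool_rot: [3.083, 0.595, -0.011]
contact_force: [-0.9, 0.6, -0.4]
opening: 0.0002
grip_force: 0.0
```

```bash
python3 - <<'E'
from h import *
im,d=get_image("scene"); o=get_obs(); print(o["tool_pos"],o["contact_force"])
cv2.imwrite("pics/s2.png",cv2.resize(im[100:300,220:500],None,fx=2.5,fy=2.5))
E
```

```text
[0.51311402 0.26893735 0.26675736] [-0.75331285 -0.76958829 -1.30560593]
```

View pics/s2.png

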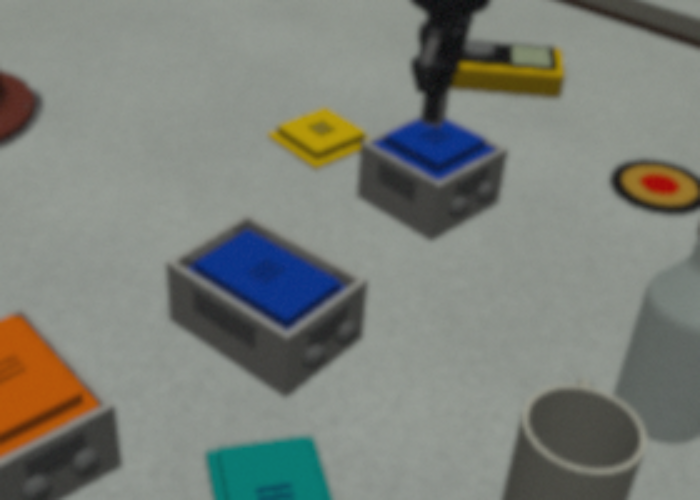

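The oblong cover at (265,270) now sits sunk evenly in its rim. The fingertips at (433,123) are just above the square cover's mark at (436,137), so I'll press there.

{"fn": "arm_command", "kwargs": {
  "plan": [
    [[0, 0, 1, 0, 0, 0], [0, 0, 1.5, 0, 0, 0], [0, 0, 1.7, 0, 0, 0], [0, 0, 1.9, 0, 0, 0], [0, 0, 2.1, 0, 0, 0], [0, 0, 2.3, 0, 0, 0], [0, 0, 2.5, 0, 0, 0], [0, 0, 2.7, 0, 0, 0], [0, 0, 2.8, 0, 0, 0], [0, 0, 2.9, 0, 0, 0], [0, 0, 2.9, 0, 0, 0]]
  ]
}}

```text
t: 5.37
tool_pos: [0.5148, 0.2702, 0.2425]
tool_rot: [-3.085, -0.595, -0.0]
contact_force: [-0.2, 0.3, 0.0]
opening: 0.0001
grip_force: 0.2
```

{"fn": "arm_command", "kwargs": {
  "plan": [
    [[0, 0, 0.1, 0, 0, 0], [0, 0, 0.2, 0, 0, 0], [0, 0, 0.3, 0, 0, 0], [0, 0, 0.4, 0, 0, 0], [0, 0, 0.5, 0, 0, 0], [0, 0, 0.5, 0, 0, 0]]
  ]
}}

```text
t: 5.87
tool_pos: [0.515, 0.2702, 0.2394]
tool_rot: [3.085, 0.595, -0.001]
contact_force: [-5.3, -2.3, 10.7]
opening: 0.0001
grip_force: 5.0
```

Home at the same height with 11 N. I'll lift well clear, back off and inspect.

{"fn": "arm_command", "kwargs": {
  "plan": [
    [[0, 0, -3, 0, 0, 0], [0, 0, -7, 0, 0, 0], [0, 0, -11, 0, 0, 0], [0, 0, -15, 0, 0, 0], [0, -15, -17, 0, 0, 0], [0, -15, -17, 0, 0, 0], [0, -15, -17, 0, 0, 0], [0, -15, -17, 0, 0, 0], [0, -15, -17, 0, 0, 0], [0, -15, -17, 0, 0, 0]]
  ]
}}

```text
t: 6.7
tool_pos: [0.4584, 0.4104, 0.4075]
tool_rot: [3.083, 0.599, -0.0]
contact_force: [0.8, 0.2, -0.1]
opening: -0.0006
grip_force: 0.0
```

```bash
python3 - <<'E'
from h import *
for n in("top","scene"):
    im,d=get_image(n); covers(n,im,d,.066)
    cv2.imwrite(f"pics/{n}3.png",cv2.resize(im[130:310,180:440] if n=="scene" else im[150:270,180:480],None,fx=2.6,fy=2.6))
    if n=="scene":
        a=np.load("scene0.npz")["im"]; m=cv2.inRange(cv2.cvtColor(im,40),(5,110,100),(18,255,255)); m0=cv2.inRange(cv2.cvtColor(a,40),(5,110,100),(18,255,255))
        print("orange changed px",(m[200:320]!=m0[200:320]).sum())
E
```

```text
top blue 1833 rect mm [541.3   7.4] [122.5  83.6] 1.8 depth mean [539.4   8.   69.4] slope [-0.537 -0.029]
top blue 1339 rect mm [513.1 271.6] [86.8 87.2] 86.5 depth mean [512.1 270.1  66.1] slope [-0.249 -0.745]
top orange 1911 rect mm [ 504.8 -222.7] [ 84.6 124.6] 84.2 depth mean [ 506.9 -225.4   78. ] slope [-0.043  0.816]
scene blue 480 rect mm [512.1 280.4] [77.7 76.5] 87.6 depth mean [524.6 261.7  72.6] slope [ 0.248 -0.544]
scene blue 1199 rect mm [542.5  12.6] [116.4  75.8] 3.5 depth mean [554.    2.7  70.3] slope [ 0.241 -0.801]
scene orange 2259 rect mm [ 499.4 -217.4] [ 87.5 131.3] 84.3 depth mean [ 512.5 -226.5   79. ] slope [ 0.395 -0.256]
orange changed px 7
```

View pics/scene3.png

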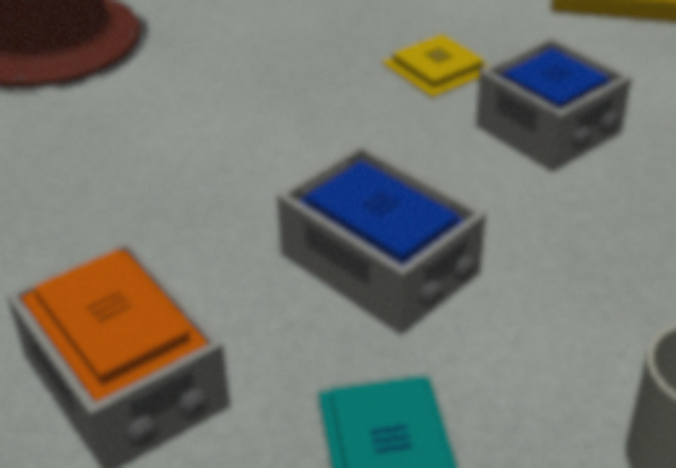

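View pics/top3.png

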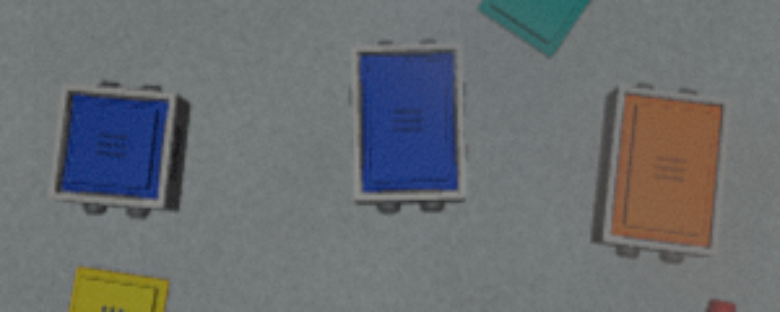

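The scene crop shows the oblong (380,210) and square (556,73) blue covers sunk evenly inside their rims. Depth puts both about 11 mm lower than before. The orange cover (115,315) still stands proud and hasn't moved.

```bash
python3 -c "from station import *; print(finish_job())"
```

```text
the job is handed in; nothing more can be done
None
```

I pressed both blue covers home: each stopped on its ledge at about 66 mm and looked flush and level in the final pictures. The orange cover was not touched, and the job was handed in at about 7 s.

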